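# Continue the clutch pack of a milling-machine feed drive

## Robot

A 6-joint arm with a two-finger parallel gripper is mounted at the origin on the work surface. World frame = base frame: x ahead of the robot, y to its left, z up, the work surface at z = 0. Lengths are in m, angles in degrees, forces in N, time in s.
With the tool pointing down it reaches from about 0.375 to 0.75 m from the base axis. Payload 9 kg.
Tool frame: the origin (TCP) lies where the fingers leave the gripper's body, on its centre line; the fingertips stand 73 mm ahead of it and the grasp point (between the pads) lies 54 mm ahead of it (robot.tip_reach is the distance from the TCP to the fingertips, in m); z points along the fingers, y is the line along which they close (so a half turn about z gives the same grasp; the last joint's range is limited). The gripper opens to 85 mm and grips with 20 to 120 N. Pads are 22 mm wide; open, the fingers measure 114 mm over their backs; the gripper's body (76 mm by 85 mm) begins 54 mm behind the grasp point. The pads swing forward as they close: fully open they stand 13 mm farther back than shut.
Start: joints at [-88.791, 5.964, 5.575, 89.605, 0, 77.527], TCP at [0.142, -0.583, 0.304] pointing down, gripper open.
Joint ranges: [-171.21, 171.21], [-48.23, 106.86], [-62.78, 66.21], [-105.2, 120.99], [-86.42, 89.51], [-180, 180]. Speed limits (degrees/s): [127.2, 127.2, 147.25, 180, 180, 180].

## Interface

Orientations are given as [roll, pitch, yaw] about the fixed x, y, z axes, in that order (R = Rz(yaw) Ry(pitch) Rx(roll)).
In Python, from plant import robot gives the robot as it stands. Calls block until the motion is done:
- robot.move_pose(position, orientation): joint-space move of the TCP to a pose.
- robot.line_to(position, vel=0.15, rotation=None, guard=None): straight line of the TCP; rotation=None keeps the orientation; vel is the mean speed in m/s. With guard (N) it stops when the force on the tool has changed by that much, and returns True; else False.
- robot.goto_joints(angles): joint-space move.
- robot.set_gripper(opening): finger opening in m; the grip force is fixed at half the most; returns when the fingers have stopped.
- robot.pause(seconds).
- robot.ik(position, orientation): joint angles nearest the present ones, or None.
- robot.observe(): the state.
- robot.grab_frame(name): name is "scene" or "side" or "wrist"; returns the picture (420x560x3 uint8, blue, green, red); there is no depth.
- robot.get_calibration(name): a dict with "vertical_fov" (degrees; the focal length in pixels is half the picture's height over the tangent of half this angle, whatever the lens; pixels are square), "cx", "cy" (the principal point, pixels), "k1" (the pictures are not rectified: a ray, as slopes to the right and down, at radius r is drawn at 1 + k1 r^2 times it, then the intrinsics apply), "rvec" (rotation vector, rad) and "tvec" (3), from world to camera coordinates, as OpenCV has them. Camera axes: x right, y down, z forward; pixel columns grow to the right and rows downward; lengths in m; the calibration is good to about 2 mm. A picture is of the moment at which its call begins: read the wrist's pose just before it. get_calibration takes no time and is no camera call; for the wrist camera it gives the pose at the moment of the call.
A pose or a line that the arm cannot do raises robot.IKError and nothing moves.
- robot.job_done(): hands the job in; it is judged then, once.
The state is a dict: "time": time; "q": joint angles; "qvel": joint speeds; "joint_torque": joint torques, N m; "tool_pos": TCP position; "tcp_rot": TCP orientation; "ft_force": force on the tool from outside, world axes, zero at the start; "torque": the same for the moment, N m; "gripper_width": finger opening in m; "gripper_force": force on a finger pad.
Only numpy, scipy, OpenCV 4.12 (cv2) and the standard library are available. Lean on these libraries where they do the work, as an engineer would, in place of code of your own. Each camera call takes 0.05 s, during which the arm holds its last target. There are 200 camera calls.

## Task

The clutch on the bench already has its first toothed disc in place. Build up the pack: first fit the separator plate over the hub with its two outward tabs down in the two slots of the uprights, then fit the second disc on top of it with its inward teeth meshed in the splines of the hub, each fully home and lying flat. Feel for the splines and do not force the plates: press with no more than about 40 N. Leave the wrench, oil bottle and collar alone.

Things in the scene. Friction and masses are not known exactly. Their poses are not given: they have to be found in the camera images.
- seat (a point): Centre of the clutch's seat on the hub axis: top face of the first disc (in place, 54 mm across, fixed to the hub), 46 mm above the bench; z up, x towards the slotted uprights. Under the first disc is a pedestal 44 mm across on a foot 112 mm across and 16 mm high. The clutch is fixed to the bench.
- separator_mid (a point): Centre, half-way up, of the separator plate: a loose flat steel ring 56 mm across (16-sided edge, flats facing x and y), 6 mm thick, plain 36 mm bore, two outward tabs 10 mm wide along its x axis reaching 42 mm from the centre; about 0.1 kg. z up. It lies on a round stand 48 mm across (foot 64 mm), 30 mm high. Home, its centre is 3 mm above the seat, tabs in the slots either way round.
- disc_mid (a point): Centre, half-way up, of the second disc: loose flat steel ring 60 mm across (16-sided edge, flats facing x and y), 6 mm thick, six inward teeth 5.2 mm wide (one on x) in to 25 mm diameter, no tabs; 0.09 kg; z up. On the other such stand. Home, its centre is 9 mm above the seat; unmeshed on the spline tops, 23 mm. Teeth enter only within about 5 degrees of mid-gap (gaps every 60).
- separator: The separator plate itself: origin at the centre of its underside, axes as separator_mid.
- disc: The second disc itself: origin at the centre of its underside, axes as disc_mid.
- clutch: The whole clutch: origin on the bench under the hub axis, axes as the seat. Two slotted uprights, 72 mm high from the bench, stand opposite each other along its x axis, 36 to 46 mm from the hub axis; each is a pair of posts 8 mm wide with a 13 mm open-topped slot between them, centred on the x axis. The sides along y are open down to the foot.
- wrench: Bystander: steel open wrench 170 mm long lying beyond the work; leave alone.
- oil: Bystander: grey oil bottle 54 mm across, 130 mm high; leave alone.
- collar: Bystander: dark steel collar, 48 mm across, 22 mm high, with a plain bore; leave alone.
- nose (a point): Tip of the hub on its axis, 78 mm above the bench: round core 23 mm across, tapering to 16 mm in its last 10 mm. Six even splines, 5.2 mm wide, out to 31 mm diameter, end 66 mm above the bench (20 mm above the seat). The hub turns stiffly (about 0.12 N m). Its splines may start at any angle: this pose does not give it, axes as the seat.

How it is judged:
By the outcome, as a careful person would: the job done as asked, in the order asked, and still so for the second after the job is handed in, with the robot touching nothing.
It also fails if it takes over 72 s, if anything falls off the work surface, if the arm or the gripper's body presses on something with over 40 N, if the wrist force passes 120 N, or if a joint passes its speed limit or range.

## Working session

There is one attempt and no reset: what is moved stays moved. The work goes in short steps, each a Python script; the robot and the scene stay as the last script left them, time stands still between calls to the robot, and variables do not carry over. Pictures are saved under pics/ and viewed, at most 11 in all, crops included, and the job is handed in when it is done.

```bash
ls; mkdir -p pics
cat > h.py <<'E'
import numpy as np, cv2
from plant import robot
def calib(n):
    c=robot.get_calibration(n); f=210/np.tan(np.radians(c["vertical_fov"]/2))
    K=np.array([[f,0,c["cx"]],[0,f,c["cy"]],[0,0,1.]])
    return K,np.array([c["k1"],0,0,0.]),cv2.Rodrigues(np.array(c["rvec"],float))[0],np.array(c["tvec"],float)
def plane(cal,px,z):
    K,d,R,t=cal
    u=cv2.undistortPoints(np.array(px,float).reshape(-1,1,2),K,d).reshape(-1,2)
    D=np.c_[u,np.ones(len(u))]@R; C=-R.T@t
    return C+D*((z-C[2])/D[:,2])[:,None]
def proj(cal,P):
    K,d,R,t=cal
    return cv2.projectPoints(np.array(P,float).reshape(-1,1,3),cv2.Rodrigues(R)[0],t,K,d)[0].reshape(-1,2)
E
python3 - <<'E'
from h import *
a=robot.grab_frame("scene");b=robot.grab_frame("side");w=robot.grab_frame("wrist")
for n,i in zip(("scene","side","wrist"),(a,b,w)): np.save(f"pics/{n}0.npy",i);cv2.imwrite(f"pics/{n}0.png",i)
for n in ("scene","side","wrist"):
    K,d,R,t=calib(n);print(n,K[0,0],d[0],-R.T@t,R[2])
s=robot.observe();print(s["time"],s["tool_pos"],s["tcp_rot"])
cv2.imwrite("pics/all0.png",cv2.resize(np.hstack([a,b]),(800,300)))
E
```

```text
pics
scene 447.0289258495867 -0.12528740363271657 [1.30680187 0.2483763  0.76320643] [-0.70032863 -0.16118834 -0.69538344]
side 381.02627624680565 0.01106455531185336 [0.35678331 0.72424015 0.65370295] [ 0.27244891 -0.71072153 -0.64857266]
wrist 308.81375217339036 -0.005044842935864603 [ 0.22387178 -0.56257459  0.37372462] [-0.31722064 -0.07690417 -0.94522844]
0.15 [ 0.14191432 -0.58280855  0.30331354] [-1.79945850e+02 -1.17673872e-02  1.36799567e+01]
```

View pics/scene0.png

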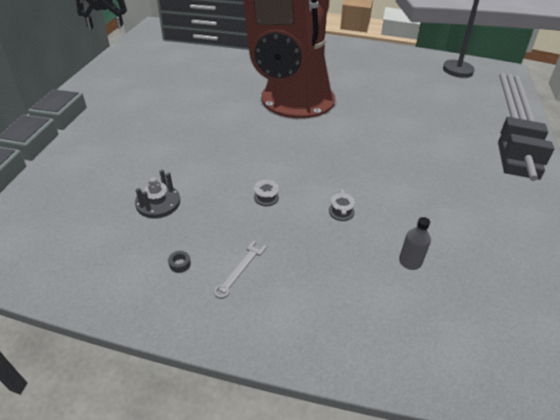

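View pics/wrist0.png

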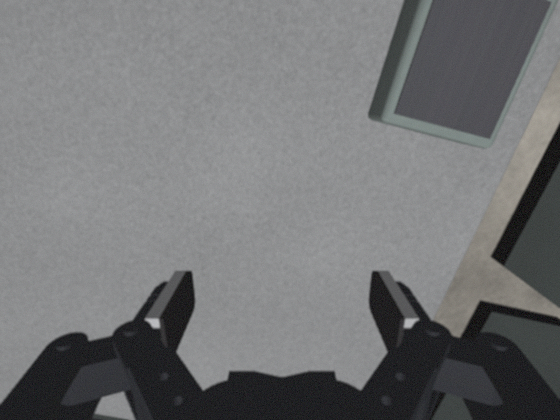

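The scene view shows the clutch at about (157,198), the plain-rimmed disc at (266,190) and the tabbed separator at (342,205). The collar, wrench and bottle lie nearer the camera. The wrist view shows only bench. I'll fly the wrist camera over all three.

Run:
```python
from h import *
c=calib("scene")
P=plane(c,[(342,203),(266,188)],.036); Q=plane(c,[(157,203)],.016)
P=np.vstack([P,Q]);print(P.round(3), robot.tip_reach)
for n,p in zip(("sep","disc","clu"),P):
    z=.20 if n!="clu" else .25
    robot.move_pose([p[0],p[1],z],[180,0,0])
    robot.pause(.15)
    K,d,R,t=calib("wrist"); s=robot.observe()
    i=robot.grab_frame("wrist"); np.savez(f"pics/{n}1.npz",i=i,K=K,d=d,R=R,t=t); cv2.imwrite(f"pics/{n}1.png",i)
    print(n,s["time"],s["tool_pos"],s["tcp_rot"],np.round(s["q"]))
a=[cv2.imread(f"pics/{n}1.png")for n in("sep","disc","clu")]
```

```text
[[ 0.511  0.218  0.036]
 [ 0.506  0.028  0.036]
 [ 0.607 -0.221  0.016]] 0.0726
sep 3.8917 [0.51086219 0.21766211 0.20002179] [ 1.79998089e+02 -1.00251401e-03 -3.71022922e-02] [  10.   -1.  -13.   79.   -0. -170.]
disc 8.95 [0.50608827 0.02814352 0.19997826] [-1.79999457e+02  1.46815648e-03  7.21469604e-03] [-12. -10. -21.  79.   0. 168.]
clu 10.2167 [ 0.60730799 -0.2199156   0.25013794] [-1.79991384e+02  1.28064588e-03  9.95392204e-02] [-31.  14.   9.  85.   0. 148.]
```

View pics/sep1.png

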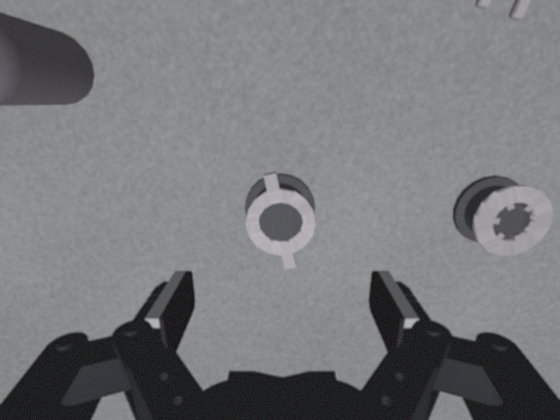

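View pics/disc1.png

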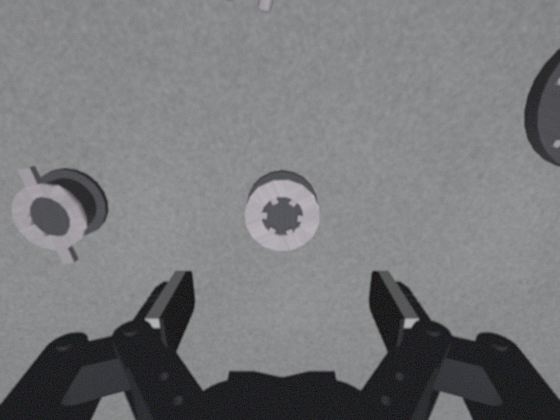

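View pics/clu1.png

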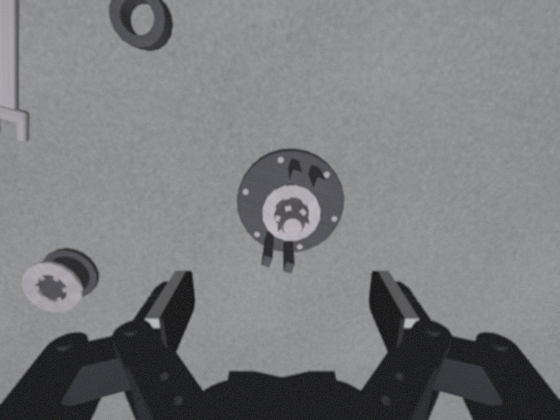

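The views show:
- **Separator:** at (281,221), tabs nearly along the image's vertical (271,176)–(289,268).
- **Disc:** at (282,215), teeth visible.
- **Clutch:** at (291,212), slot posts at about (278,252) and (306,170).

Next I'll compute metric poses.

```bash
cat >> h.py <<'E'
def load(n):
    z=np.load(n); return z["i"],(z["K"],z["d"],z["R"],z["t"])
def topview(i,cal,c,z,half=.05,s=5000):
    n=int(2*half*s); a=(np.arange(n)+.5)/s-half
    X,Y=np.meshgrid(a,-a)   # x right, y up
    P=np.dstack([X+c[0],Y+c[1],np.full_like(X,z)]).reshape(-1,3)
    m=proj(cal,P).reshape(n,n,2).astype(np.float32)
    return cv2.remap(i,m[...,0],m[...,1],cv2.INTER_CUBIC)
def ring(i,cal,px,z,thr):
    g=cv2.cvtColor(i,cv2.COLOR_BGR2GRAY); m=(g>thr).astype(np.uint8)
    n,l,st,ce=cv2.connectedComponentsWithStats(m)
    k=1+np.argmin(np.linalg.norm(ce[1:]-px,axis=1)+1e3*(st[1:,4]<300))
    cs,_=cv2.findContours((l==k).astype(np.uint8),cv2.RETR_EXTERNAL,cv2.CHAIN_APPROX_NONE)
    c=max(cs,key=cv2.contourArea).reshape(-1,2)
    return plane(cal,c,z)[:,:2]
def circ(P,r,tol):
    from scipy.optimize import least_squares
    c=np.median(P,0)
    for t in (5*tol,2*tol,tol):
        d=np.linalg.norm(P-c,axis=1); Q=P[abs(d-r)<t] if abs(d-r).min()<t else P
        f=least_squares(lambda v:np.hypot(*(Q-v[:2]).T)-v[2],[*c,r],loss="soft_l1",f_scale=.0005).x; c=f[:2]
    return f
def phase6(i,cal,c,z,r0,r1):
    a=np.radians(np.arange(0,360,1.)); v=0
    g=cv2.cvtColor(i,cv2.COLOR_BGR2GRAY).astype(np.float32)
    for r in np.arange(r0,r1,.0004):
        p=proj(cal,np.c_[c[0]+r*np.cos(a),c[1]+r*np.sin(a),np.full(360,z)]).astype(np.float32)
        v=v+cv2.remap(g,p[:,:1],p[:,1:],cv2.INTER_LINEAR).ravel()
    h=(v*np.exp(-6j*a)).sum(); return np.degrees(-np.angle(h))/6,abs(h)/v.sum()
E
python3 - <<'E'
from h import *
i,c=load("pics/sep1.npz"); g=cv2.cvtColor(i,cv2.COLOR_BGR2GRAY); print("bg",np.median(g),g[221,255],g[180,271])
P=ring(i,c,(281,221),.036,150); f=circ(P,.028,.001); d=P-f[:2]; T=d[np.hypot(*d.T)>.034]
a=np.degrees(np.angle(np.mean(np.exp(2j*np.arctan2(T[:,1],T[:,0]))))/2); print("sep",f,a,len(T))
ends=np.hypot(*d.T).max();print(ends)
P=ring(i,c,(513,220),.036,150); print("disc from sep view",circ(P,.030,.001))
i,c=load("pics/disc1.npz")
P=ring(i,c,(282,215),.036,150); f=circ(P,.030,.001);print("disc",f,phase6(i,c,f,.036,.0132,.0165))
P=ring(i,c,(50,215),.036,150); print("sep from disc view",circ(P,.028,.001))
i,c=load("pics/clu1.npz")
P=ring(i,c,(291,205),.046,135); f=circ(P,.027,.001);print("clu d1",f)
v=[topview(i,c,f,z,.06,5000)[::1,::1] for z in (.046,.072)]+[topview(i,c,f,.066,.03,10000)]
v=[cv2.resize(x,(390,390)) for x in v]; cv2.imwrite("pics/ctop.png",np.vstack([np.hstack(v[:2])]))
cv2.imwrite("pics/ctop2.png",v[2])
P=ring(i,c,(53,287),.036,150); print("disc from clu",circ(P,.030,.001))
E
```

```text
bg 138.0 176 167
sep [0.5016497  0.21887686 0.02823464] 11.095000319989063 58
0.04327009831543583
disc from sep view [0.50280204 0.0280154  0.03003598]
disc [0.50286338 0.02804216 0.0301623 ] (np.float64(25.007772907970804), np.float64(0.15053975803220104))
sep from disc view [0.50210907 0.21862948 0.02786831]
clu d1 [ 0.59243822 -0.2286629   0.02722856]
disc from clu [0.50334295 0.02776002 0.03031123]
```

View pics/ctop.png

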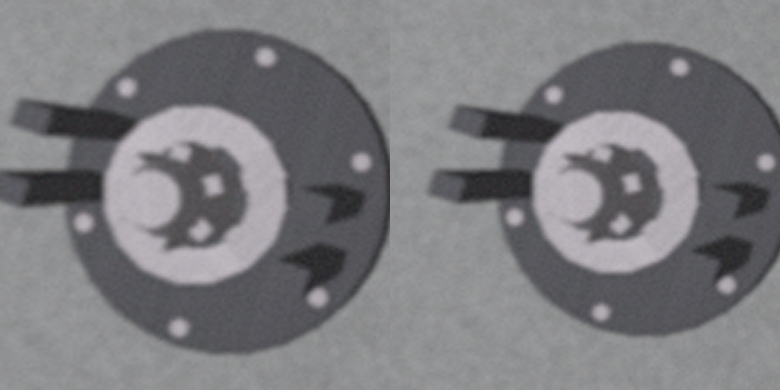

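Run:
```python
from h import *
i,c=load("pics/clu1.npz"); g=cv2.cvtColor(i,cv2.COLOR_BGR2GRAY)
f=np.array([.5924,-.2287])
big=cv2.resize(g,None,fx=4,fy=4,interpolation=cv2.INTER_CUBIC)
for thr in (120,150):
  n,l,st,ce=cv2.connectedComponentsWithStats((big>thr).astype(np.uint8))
  for k in range(1,n):
    p=(ce[k]+.5)/4-.5
    if 10<st[k,4]<6000 and np.hypot(*(p-[291,205]))<65:
        o=[]
        for z in (.016,.066,.078):
            d=plane(c,[p],z)[0,:2]-f; o+=[round(np.hypot(*d)*1e3,1),round(np.degrees(np.arctan2(d[1],d[0])),1)]
        print(thr,st[k,4],p.round(1),o)
x=topview(i,c,f,.072,.05,7000); y=topview(i,c,f,.066,.02,17500)
y=cv2.resize(y,(400,400)); x=cv2.resize(x,(400,400))
cv2.imwrite("pics/ct3.png",np.clip(np.hstack([x,y])*1.4,0,255).astype(np.uint8))
```

```text
120 563 [280.2 159.5] [np.float64(47.1), np.float64(12.5), np.float64(55.7), np.float64(10.4), np.float64(57.7), np.float64(10.0)]
120 530 [326.3 174.2] [np.float64(47.8), np.float64(-49.1), np.float64(51.2), np.float64(-34.1), np.float64(52.5), np.float64(-30.8)]
120 538 [245.1 191.4] [np.float64(48.0), np.float64(73.9), np.float64(48.6), np.float64(55.6), np.float64(49.4), np.float64(51.4)]
120 574 [287.8 208. ] [np.float64(5.2), np.float64(152.7), np.float64(12.9), np.float64(15.8), np.float64(17.0), np.float64(12.9)]
120 560 [302.6 211.8] [np.float64(15.8), np.float64(-123.7), np.float64(13.0), np.float64(-46.6), np.float64(15.8), np.float64(-33.0)]
120 470 [333.9 218.4] [np.float64(49.1), np.float64(-109.3), np.float64(37.3), np.float64(-85.8), np.float64(35.8), np.float64(-78.2)]
120 468 [256.5 234. ] [np.float64(49.3), np.float64(133.7), np.float64(33.6), np.float64(111.2), np.float64(31.1), np.float64(102.9)]
120 459 [299.2 246.4] [np.float64(49.9), np.float64(-167.9), np.float64(25.5), np.float64(-163.6), np.float64(19.7), np.float64(-161.0)]
150 16 [301.4 143.2] [np.float64
[... 6372 characters left out ...]
.8), np.float64(-135.2)]
150 486 [275.6 265.7] [np.float64(74.2), np.float64(168.0), np.float64(46.6), np.float64(162.0), np.float64(40.1), np.float64(159.4)]
150 16 [275.8 263. ] [np.float64(70.7), np.float64(167.6), np.float64(43.8), np.float64(161.1), np.float64(37.5), np.float64(158.2)]
150 129 [302.6 264.8] [np.float64(72.8), np.float64(-168.4), np.float64(44.6), np.float64(-166.1), np.float64(37.9), np.float64(-165.1)]
150 32 [307.  266.5] [np.float64(76.1), np.float64(-165.1), np.float64(47.6), np.float64(-161.9), np.float64(40.8), np.float64(-160.4)]
150 26 [309.5 266.1] [np.float64(76.4), np.float64(-163.0), np.float64(48.0), np.float64(-159.0), np.float64(41.2), np.float64(-157.3)]
```

View pics/ct3.png

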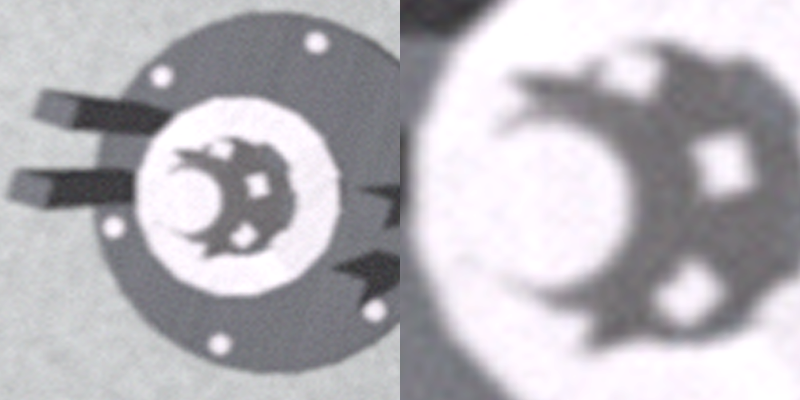

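The spline tops sit at about 14.7° (mod 60) and the clutch x axis at about −18°. I'll take one near view with the camera straight above the hub before fetching the separator.

Run:
```python
from h import *
i,c=load("pics/disc1.npz"); g=cv2.cvtColor(i,cv2.COLOR_BGR2GRAY)
# flats phase: subpixel outer radius vs angle
a=np.radians(np.arange(0,360,.5)); r=np.arange(.026,.034,.0001); f=np.array([.50286,.02804])
p=proj(c,np.c_[(f[0]+np.outer(np.cos(a),r)).ravel(),(f[1]+np.outer(np.sin(a),r)).ravel(),np.full(a.size*r.size,.036)]).astype(np.float32)
v=cv2.remap(g.astype(np.float32),p[:,:1],p[:,1:],cv2.INTER_CUBIC).reshape(a.size,-1)
e=r[np.argmax(v<155,axis=1)]
for k in range(13,20):
    h=(e*np.exp(-1j*k*a)).mean()*2; print(k,round(abs(h)*1e3,4),round((np.degrees(-np.angle(h))/k+180/k)%(360/k),2))
u=np.radians(-18); robot.move_pose([.592-.080*np.cos(u),-.2287-.080*np.sin(u),.175],[180,0,-18]); robot.pause(.15)
K,d,R,t=calib("wrist"); i=robot.grab_frame("wrist"); c=(K,d,R,t); np.savez("pics/clu2.npz",i=i,K=K,d=d,R=R,t=t)
s=robot.observe(); print(s["time"],-R.T@t)
P=ring(i,c,proj(c,[[.592,-.2287,.046]])[0],.046,135); f=circ(P,.027,.0008);print("d1",f)
x=topview(i,c,f,.072,.05,6000)
for R_ in (): pass
M=cv2.getRotationMatrix2D((300,300),17.7,1)  # rotate so clutch x -> right
x=cv2.warpAffine(x,M,(600,600)); cv2.imwrite("pics/ct4.png",np.clip(x*1.4,0,255).astype(np.uint8))
for z in(.066,):print(phase6(i,c,f,z,.0125,.015))
```

```text
Traceback (most recent call last):
cv2.error: OpenCV(4.12.0) /io/opencv/modules/imgproc/src/imgwarp.cpp:1713: error: (-215:Assertion failed) dst.cols < SHRT_MAX && dst.rows < SHRT_MAX && src.cols < SHRT_MAX && src.rows < SHRT_MAX in function 'remap'
```

Run:
```python
from h import *
i,c=load("pics/disc1.npz"); g=cv2.cvtColor(i,cv2.COLOR_BGR2GRAY)
a=np.radians(np.arange(0,360,.5)); r=np.arange(.026,.034,.0001); f=np.array([.50286,.02804])
p=proj(c,np.c_[(f[0]+np.outer(np.cos(a),r)).ravel(),(f[1]+np.outer(np.sin(a),r)).ravel(),np.full(a.size*r.size,.036)]).astype(np.float32).reshape(a.size,r.size,2)
v=cv2.remap(g.astype(np.float32),p[...,0],p[...,1],cv2.INTER_CUBIC)
e=r[np.argmax(v<155,axis=1)]
for k in range(13,20):
    h=(e*np.exp(-1j*k*a)).mean()*2; print(k,round(abs(h)*1e3,4),round((np.degrees(-np.angle(h))/k+180/k)%(360/k),2))
u=np.radians(-18); robot.move_pose([.592-.080*np.cos(u),-.2287-.080*np.sin(u),.175],[180,0,-18]); robot.pause(.15)
K,d,R,t=calib("wrist"); i=robot.grab_frame("wrist"); c=(K,d,R,t); np.savez("pics/clu2.npz",i=i,K=K,d=d,R=R,t=t)
s=robot.observe(); print(s["time"],-R.T@t)
P=ring(i,c,proj(c,[[.592,-.2287,.046]])[0],.046,135); f=circ(P,.027,.0008);print("d1",f)
x=topview(i,c,f,.072,.05,6000)
M=cv2.getRotationMatrix2D((300,300),17.7,1)
x=cv2.warpAffine(x,M,(600,600)); cv2.imwrite("pics/ct4.png",np.clip(x*1.4,0,255).astype(np.uint8))
print(phase6(i,c,f,.066,.0125,.015))
```

```text
13 0.0442 25.31
14 0.0629 11.17
15 0.0336 10.46
16 0.1987 2.55
17 0.0412 0.66
18 0.0485 19.91
19 0.0231 12.69
11.0167 [ 0.5973047  -0.22990117  0.24709959]
d1 [ 0.59072056 -0.22851523  0.00935287]
(np.float64(15.292060655566539), np.float64(0.10307929268748152))
```

View pics/ct4.png

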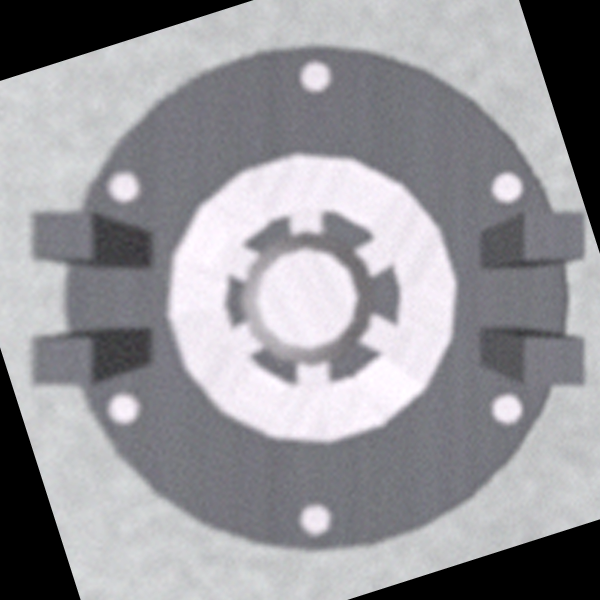

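The near view is clear. The post outer edges run x 32–584 and y 212–385, so the clutch centre is about (308,298.5) and the angle −17.7° fits. Next I'll get the spline phase about that centre, then pick up the separator.

```bash
cat >> h.py <<'E'
C=np.array([.59207,-.22868]); CA=-17.7
def go(xy,z,yaw,**k): return robot.line_to([xy[0],xy[1],z],rotation=[180,0,yaw],**k)
def st(m=""):
    s=robot.observe(); print(m,round(s["time"],2),np.round(s["tool_pos"],4),np.round(s["tcp_rot"],1)[2],"F",np.round(s["ft_force"],1),"T",np.round(s["torque"],2),"w",round(s["gripper_width"],4),"g",round(s["gripper_force"],1)); return s
E
python3 - <<'E'
from h import *
i,c=load("pics/clu2.npz")
for z in (.064,.066): print(phase6(i,c,C,z,.0125,.0152),phase6(i,c,C,z,.0117,.013))
i1,c1=load("pics/clu1.npz"); print(phase6(i1,c1,C,.066,.012,.015))
robot.move_pose([.5018,.2187,.14],[180,0,191.1]); st("above")
go([.5018,.2187],.033+.054+.003,191.1,vel=.08); st("down")
robot.set_gripper(.045); st("grip")
robot.line_to([.5018,.2187,.16],vel=.15); s=st("lift")
K,d,R,t=calib("wrist");i=robot.grab_frame("wrist");np.savez("pics/hold1.npz",i=i,K=K,d=d,R=R,t=t);cv2.imwrite("pics/hold1.png",i)
E
```

```text
(np.float64(15.032048633464859), np.float64(0.17209347692688778)) (np.float64(14.931537186008477), np.float64(0.17898058767127403))
(np.float64(15.074207256281866), np.float64(0.16253680178677204)) (np.float64(14.935679079177305), np.float64(0.1860050385048438))
(np.float64(15.571347870518421), np.float64(0.09087073630588181))
above 13.45 [0.502  0.2184 0.14  ] -169.0 F [-0.2  0.7 -0.1] T [ 0.02 -0.02 -0.03] w 0.0854 g 0.0
down 14.22 [0.502  0.2187 0.0902] -168.9 F [ 0.1 -0.3  0.7] T [ 0.04 -0.   -0.01] w 0.0856 g 0.0
grip 14.64 [0.5023 0.2188 0.0912] -168.9 F [-2.3  0.   6.5] T [-0.13  0.49  0.  ] w 0.0537 g 62.0
lift 15.26 [0.5016 0.2187 0.1593] -168.9 F [ 0.3  0.  -1.9] T [-0.01  0.01 -0.05] w 0.0538 g 63.1
```

View pics/hold1.png

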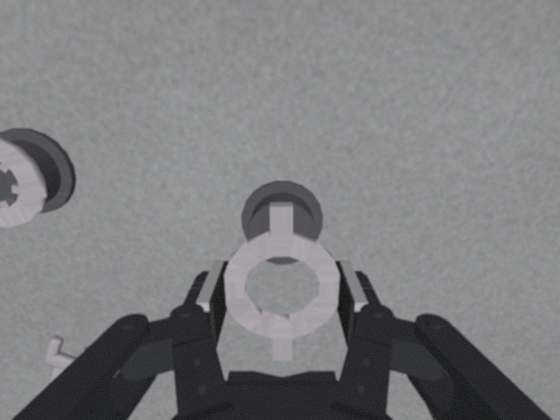

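Separator is held, tabs along the tool's x axis (tab ends near (281,208) and (282,352)). I'll measure its offset in hand, then place it.

```bash
cat >> h.py <<'E'
def held(i,cal,tcp,yaw,r0,top,thr=150):
    p=proj(cal,[[tcp[0],tcp[1],tcp[2]-top]])[0]
    P=ring(i,cal,p,tcp[2]-top,thr); u=np.radians(yaw); 
    d=(P-np.array(tcp[:2])); d=np.c_[d@[np.cos(u),np.sin(u)],d@[np.sin(u),-np.cos(u)]] # tool x,y
    return d
E
python3 - <<'E'
from h import *
i,c=load("pics/hold1.npz")
d=held(i,c,[.5016,.2187,.1593],191.1,.028,.0552)
for tol in (.001,):
    print(circ(d,.028,tol)); e=d-circ(d,.028,tol)[:2]; print(len(d),d.min(0),d.max(0),abs(np.hypot(*e.T)).max())
T=d[d[:,0]>.034]; B=d[d[:,0]<-.034]; print(T.mean(0),B.mean(0),len(T),len(B))
E
```

```text
[ 4.72026253e-04 -5.60428621e-05  2.81951655e-02]
426 [-0.0425002  -0.02652706] [0.04176112 0.02647399] 0.042994080855084944
[ 0.03940469 -0.0001273 ] [-3.92276187e-02  6.05691535e-05] 53 42
```

Run:
```python
from h import *
robot.move_pose([*C,.165],[180,0,CA+180]); st("above")
go(C,.140,CA+180,vel=.1); print(go(C,.112,CA+180,vel=.05,guard=12)); st("in slots")
print(robot.line_to([*C,.1055],vel=.02,guard=12)); s=st("home")
```

```text
above 16.98 [ 0.5923 -0.2274  0.1649] 162.4 F [ 0.2 -0.5 -0.8] T [0.03 0.01 0.02] w 0.0537 g 63.1
False
in slots 18.09 [ 0.592  -0.2287  0.1119] 162.3 F [ 0.1 -0.3 -1. ] T [-0.05  0.09 -0.04] w 0.0536 g 63.1
True
home 18.43 [ 0.5925 -0.2289  0.1072] 162.3 F [-1.9  0.3  5.7] T [0.07 0.24 0.02] w 0.0537 g 63.8
```

Run:
```python
from h import *
robot.set_gripper(.08); st("open")
robot.line_to([.5925,-.2289,.165],vel=.15)
u=np.radians(162.3); p=C-.075*np.array([np.cos(u),np.sin(u)])
robot.move_pose([*p,.185],[180,0,162.3]); robot.pause(.1); K,d,R,t=calib("wrist");i=robot.grab_frame("wrist");np.savez("pics/sepin.npz",i=i,K=K,d=d,R=R,t=t); st()
c=(K,d,R,t)
x=topview(i,c,C,.052,.05,6000); cv2.imwrite("pics/sepin.png",np.clip(cv2.warpAffine(x,cv2.getRotationMatrix2D((300,300),17.7,1),(600,600))*1.3,0,255).astype(np.uint8))
```

```text
open 18.81 [ 0.5918 -0.2286  0.1059] 162.3 F [-0.1  0.6 -0.8] T [ 0.02 -0.01  0.02] w 0.0801 g 0.0
 19.94 [ 0.6624 -0.2509  0.1837] 162.3 F [-0.5 -0.2 -0.3] T [ 0.05  0.02 -0.03] w 0.0797 g 0.0
```

View pics/sepin.png

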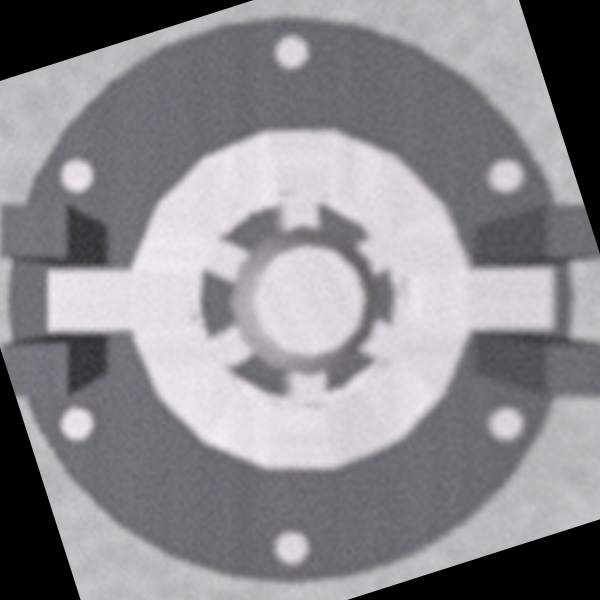

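The separator is home: tabs at x 48–553 (84 mm at the home plane), centred in both slots. Next, the disc.

Run:
```python
from h import *
i,c=load("pics/sepin.npz"); print(phase6(i,c,C,.066,.012,.015))
D=[.503,.028]
robot.move_pose([*D,.14],[180,0,205]); go(D,.09,205,vel=.08); st("down")
robot.set_gripper(.048); st("grip")
robot.line_to([*D,.16],vel=.15); s=st("lift")
K,d,R,t=calib("wrist");i=robot.grab_frame("wrist");np.savez("pics/hold2.npz",i=i,K=K,d=d,R=R,t=t);c=(K,d,R,t)
y=s["tcp_rot"][2]; d=held(i,c,s["tool_pos"],y,.03,.0552); f=circ(d,.03,.001); print(f)
u=np.radians(y); w=s["tool_pos"][:2]+f[0]*np.array([np.cos(u),np.sin(u)])+f[1]*np.array([np.sin(u),-np.cos(u)])
p=phase6(i,c,w,s["tool_pos"][2]-.0552,.013,.016); print("tooth",p,"rel tool",(p[0]-y)%60)
```

```text
(np.float64(14.942700468630457), np.float64(0.16226953188098725))
down 21.95 [0.5032 0.028  0.0902] -155.0 F [0.5 0.4 0.7] T [-0.04  0.    0.01] w 0.0799 g 0.0
grip 22.3 [0.5036 0.0279 0.0913] -155.0 F [-1.3  0.6  6.3] T [0.14 0.47 0.03] w 0.0578 g 63.0
lift 22.92 [0.5028 0.028  0.1594] -155.0 F [-0.7 -0.2 -2.5] T [-0.06  0.01 -0.03] w 0.0579 g 64.1
[ 0.00025252 -0.00011382  0.03021127]
tooth (np.float64(25.792912225878585), np.float64(0.034482407946807264)) rel tool 0.7940576473322096
```

Run:
```python
from h import *
Y=165
robot.move_pose([*C,.175],[180,0,Y]); robot.pause(.1); go(C,.135,Y,vel=.08); st("above")
h=robot.line_to([*C,.118],vel=.03,guard=10); st(f"spline {h}")
if not h:
    h=robot.line_to([*C,.111],vel=.02,guard=12); st(f"home {h}")
```

```text
above 24.77 [ 0.592  -0.2287  0.1348] 165.0 F [ 0.  -0.9 -1.6] T [-0.   -0.04  0.04] w 0.0574 g 64.1
spline False 25.49 [ 0.5921 -0.2287  0.118 ] 165.0 F [ 0.4 -0.1 -1.4] T [-0.01 -0.01  0.03] w 0.0579 g 64.1
home True 25.82 [ 0.5924 -0.2289  0.1133] 165.0 F [-1.6  1.3  5.7] T [ 0.22  0.23 -0.04] w 0.0572 g 64.6
```

Meshed first time, with contact at the expected home height. Releasing, retreating and checking.

Run:
```python
from h import *
robot.set_gripper(.08); st("open")
robot.line_to([.5922,-.2288,.165],vel=.12)
u=np.radians(162.3); p=C-.075*np.array([np.cos(u),np.sin(u)])
robot.move_pose([*p,.185],[180,0,162.3]); robot.pause(.1); K,d,R,t=calib("wrist");i=robot.grab_frame("wrist"); st()
c=(K,d,R,t); x=topview(i,c,C,.058,.05,6000)
print(circ(ring(i,c,proj(c,[[*C,.058]])[0],.058,150),.03,.001))
a=cv2.resize(np.clip(cv2.warpAffine(x,cv2.getRotationMatrix2D((300,300),17.7,1),(600,600))*1.3,0,255).astype(np.uint8),(400,400))
b=robot.grab_frame("side"); q=proj(calib("side"),[[*C,.05]])[0].astype(int); print(q)
b=cv2.resize(b[max(q[1]-40,0):q[1]+40,max(q[0]-40,0):q[0]+40],(400,400),interpolation=cv2.INTER_CUBIC)
cv2.imwrite("pics/fin.png",np.hstack([a,b]))
```

```text
open 26.18 [ 0.5918 -0.2285  0.112 ] 165.0 F [ 0.1 -0.   0.3] T [ 0.03 -0.01 -0.01] w 0.0799 g 0.0
 27.37 [ 0.6625 -0.251   0.1839] 162.3 F [-0.5 -0.4 -0.4] T [ 0.02  0.02 -0.04] w 0.08 g 0.0
[ 0.59288891 -0.22911511  0.00830751]
[322 154]
```

View pics/fin.png

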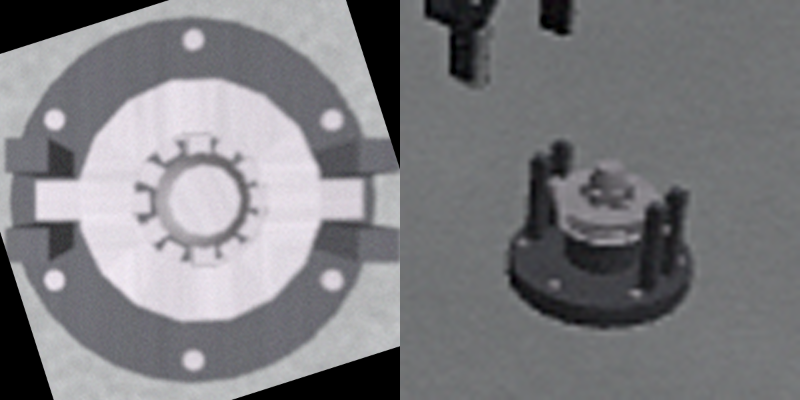

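Left, from above: the disc spans x 80–321 (60 mm at the home plane), with its teeth in the gaps and the tabs in the slots. Right, side view: the pack lies flat and the gripper is clear.

```bash
python3 -c "
from plant import robot
print(robot.job_done())"
```

```text
the job is handed in; nothing more can be done
None
```

I handed the job in at about 27 s: the separator is home with both tabs in the slots, the second disc is meshed and flat on top of it, contact forces read about 6 N when the moves stopped (guards 10–12 N), and the wrench, bottle and collar were not touched.

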